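# Put the lemon away and shut the stay-propped lid of the vegetable box

## Task

Put the lemon into the open wooden vegetable box. Then lift the knee of the folding lid stay (it carries a red peg) over centre so that it unlocks, and with the lid still up and the knee now bent the other way, lower the lid gently until the box is fully shut with the lemon inside. Leave everything else where it stands.

Things in the scene. Friction and masses are not known exactly. Their poses are not given: they have to be found in the camera images.
- lemon_mid (a point): Centre of the loose yellow lemon, 78 x 55 x 56 mm (long along its own x, 55 mm wide across y, 56 mm tall, about 0.1 kg), 28 mm above what it rests on. It starts on the worktop right of the box, with the garlic and the food can 8 to 12 cm away.
- box_floor (a point): Centre of the inner floor (8 mm above the worktop) of the fixed, pale wooden box: 210 mm deep (own x), 190 mm wide (own y), walls 8 mm, rim 85 mm above the worktop. Own +x points to the lid's hinge (to the robot's left), own +y to the side with the folding stay (towards the robot), z up. The stay reaches 60 mm out from that side.
- box_hinge (a point): Middle of the lid's hinge line: on the rim, 105 mm along the box's own +x from its centre, 85 mm above the worktop. The hinge line runs along the box's own y; axes as for box_floor. A wall cupboard hangs 0.6 m above the worktop behind the box and to its left (beyond x = 0.6 m, y above -0.05 m): go round the raised lid on the robot's side rather than over it.
- box_lid (a joint): Lid angle, rad: 0 shut, 1.80 at the start (leaning a little back, held by the locked stay). Flat lid, 214 mm from hinge to free edge, 190 mm wide, 10 mm thick, 0.25 kg; its underside meets the hinge line. Stiff hinge (0.4 N m friction): unlocked, the lid keeps any angle; a few newtons on its outer face near the free edge push it down.
- lid_edge (a point): Middle of the lid's free edge, on the outer face (the face that is on top when shut), 210 mm from the hinge line. It is turned with the lid: own x points from the free edge to the hinge, own z out of the outer face.
- stay_knee (a joint): Bend of the stay's knee, rad: -0.17 locked against its stop (start), 0 both arms in line (centre), positive unlocked, bent up and towards the lid's free edge; about 2.78 with the lid shut. While it is negative the lid cannot be lowered. A few newtons at the peg take it over centre; there it stays where it is left, and folds on by itself as the lid is lowered.
- knee_peg (a point): Middle of the red release peg at the knee of the steel stay, outside the box's stay side: a round bar 12 mm thick, 50 mm long along the box's own y, with an end cap 18 mm across. This point is 34 mm out from the box wall, 92 mm above the worktop while locked. It turns about stay_foot at 72 mm; to unlock it moves up and along the box's own -x. Hook it from the hinge side or pinch it from above.
- stay_foot (a point): Point on the axis (along the box's own y) about which the stay's lower arm and the peg turn: 140 mm in front of the hinge line, 60 mm above the worktop, 34 mm out from the box wall like knee_peg. Axes as for box_floor. The upper arm runs from the peg to the lid's side, 85 mm from the hinge; both arms lie within 13 mm of the wall.
- garlic: White garlic bulb, 60 x 57 x 58 mm, loose bystander; origin at its underside.
- tea_tin: Short food can with a turquoise label, 75 mm across, 58 mm tall, loose bystander; origin at its underside.
- jam_jar: Jam jar, 64 mm across, 94 mm tall, loose bystander at the front left; origin at its underside.
- mug_a: Cream mug, 89 x 121 x 95 mm, loose bystander behind on the right; origin at its underside.
- stock_box: Small dark blue carton, 34 x 52 x 32 mm, loose bystander near the front edge; origin at its underside.
- match_box: Small pale packet with green print, 36 x 60 x 17 mm, loose bystander near the front edge; origin at its underside.
Things that resemble listed ones, but are neither listed nor needed, are in the scene too. What is shaped like the part that bears lemon_mid but blue or pink is not meant.

How it is judged (in metres and radians):
On the way, in this order (a step that is already met when the one before it is completed fails the run):
1. the lemon lies in the box, let go, with the lid still up (above 1.2 rad) and the stay still locked (x of lemon_mid in the frame of box_floor between -0.097 and 0.097 m and y of lemon_mid in the frame of box_floor between -0.087 and 0.087 m and z of lemon_mid in the frame of box_floor between 0.005 and 0.06 m and contact force between the fingers and anything else below 0.3 N and value of joint box_lid above 1.2 rad and value of joint stay_knee below 0 rad), for 0.2 s.
2. the stay's knee is over centre (bent more than 0.15 rad the unlocked way) with the lid still up (above 1.0 rad) (value of joint stay_knee above 0.15 rad and value of joint box_lid above 1 rad), for 0.2 s.
At the end, for the whole second after the job is handed in: The lemon lies inside the box and the lid is shut to within 0.035 rad (8 mm at its free edge) and at rest (x of lemon_mid in the frame of box_floor between -0.097 and 0.097 m and y of lemon_mid in the frame of box_floor between -0.087 and 0.087 m and z of lemon_mid in the frame of box_floor between 0.005 and 0.06 m and value of joint box_lid below 0.035 rad and velocity of joint box_lid above -0.05 rad/s); the robot touches nothing.
It fails at once if the garlic or the food can is moved more than 3 cm from where it stood (distance of any of garlic, tea_tin from where it was at the start of the episode above 0.03 m).
It fails at once if the jam jar, mug, small carton or pale packet is moved more than 3 cm from where it stood (distance of any of jam_jar, mug_a, stock_box, match_box from where it was at the start of the episode above 0.03 m).
It fails at once if the lid is slammed (turns shut faster than 2.5 rad/s) (velocity of joint box_lid below -2.5 rad/s).
It also fails if it takes over 72 s, if anything falls off the work surface, if the arm or the gripper's body presses on something with over 40 N, if the wrist force passes 120 N, or if a joint passes its speed limit or range.

## Robot

A 6-joint arm with a two-finger parallel gripper is mounted at the origin on a cart in front of the work surface, level with it; the furniture and walls round the work are solid. World frame = base frame: x ahead of the robot, y to its left, z up, the work surface at z = 0. Lengths are in mm, angles in rad, forces in N, time in s.
With the tool pointing down it reaches from about 275 to 750 mm from the base axis. Payload 10.2 kg.
Tool frame: the origin (TCP) lies between the finger pads; the fingertips stand 17 mm ahead of it and the grasp point (between the pads) lies 2 mm behind it (tips_ahead is the distance from the TCP to the fingertips, in mm); z points along the fingers, y is the line along which they close (so a half turn about z gives the same grasp; the last joint's range is limited). The gripper opens to 85 mm and grips with 20 to 120 N. Pads are 22 mm wide; open, the fingers measure 114 mm over their backs; the gripper's body (76 mm by 85 mm) begins 54 mm behind the grasp point. The pads swing forward as they close: fully open they stand 13 mm farther back than shut.
Start: joints at [0.941, 0.313, 1.498, -0, 1.331, -0.223], TCP at [207.741, 482.157, 248.294] pointing down, gripper open.
Joint ranges: [-2.94, 2.94], [-0.97, 2.17], [0.19, 2.56], [-1.23, 4.37], [0.02, 3.11], [-2.88, 2.88]. Speed limits (rad/s): [2.39, 2.39, 3.01, 3.14, 3.14, 3.14].

## Interface

Orientations are given as a unit quaternion [w, x, y, z].
In Python, from rig import sense, capture, finish_job, boxes_of, tips_ahead gives the robot as it stands.
- The arm moves only by the tool drive_tool, never from a script. Its argument "commands" is text: rows parted by semicolons, each of 7 numbers parted by spaces: the shift along the world's x, y, z in units of 0.1 m (1.0 is 0.1 m), then the turn, a rotation vector about the world's x, y, z in units of pi/4 rad (1.0 is pi/4 rad), then the opening in per cent of the stroke, from 0 (shut) to 100 (fully open). A call has 1 to 20 rows; each row shifts and turns the commanded pose from where the row before left it; what a row does not reach is not made up. A row lasts 1/12 s, in which the tool goes at most 41.7 mm and 7.16 degrees, less where a joint would pass 70% of its speed; a pose out of reach is approached as far as the arm can. A call with a number of a shift or a turn outside -1 to 1 is refused whole. A call with a gripper value outside its range is refused whole. The fingers move at their own pace and stop on an object; "force" is the grip in N (left out, the last holds). Time passes only in rows, so rows that do not move let the fingers close. It gives the time, the measured TCP pose, the force, the opening and the grip force at its end, in the units of the state.
- sense(): the state, without advancing time (a new reading comes with each control period).
- capture(name): name is "side" or "top"; returns a dict with "pixels" (420x560x3 uint8, blue, green, red), "fov_y" (degrees; the focal length in pixels is half the picture's height over the tangent of half this angle, whatever the lens; pixels are square), "cx", "cy" (the principal point, pixels), "position" and "attitude" of the camera in the world. Camera axes: x right, y down, z forward; pixel columns grow to the right and rows downward; lengths in mm; the calibration is good to about 2 mm. A picture is of the moment at which its call begins. There is no depth.
- finish_job(): hands the job in; it is judged then, once.
Trained networks look in a picture, given as the dict that the camera call returned (one of the last four; its "shot" number tells which), for a name from the list of things; names that differ only in an ending like _2 or _b are one class to them, and where a whole thing is asked for, a point or a joint stands for the part that bears it (a point fixed in the world has none). Each returns a list of dicts, best first, with "confidence" (0 to 1); they miss things now and then, are a little off and sometimes report something else, mostly with a low value. They report only what shows in the picture. A call takes as long as a camera call. They do not tell look-alikes from the thing itself.
- boxes_of(picture, name): "position" ([column, row] in pixels, amid what is visible of it).
The state is a dict: "time_s": time; "joints": joint angles; "dq": joint speeds; "tau": joint torques, N m; "eef_pos": TCP position; "ee_rot": TCP orientation; "force": force on the tool from outside, world axes, zero at the start; "wrist_torque": the same for the moment, N m; "grip_width": opening from 0.0 (shut) to 1.0 (fully open); "grip_force": force on a finger pad.
Only numpy, scipy, OpenCV 4.12 (cv2) and the standard library are available. Lean on these libraries where they do the work, as an engineer would, in place of code of your own. Each camera call takes 0.05 s, during which the arm holds its last target. There are 200 camera calls.

## Working session

There is one attempt and no reset: what is moved stays moved. The work goes in short steps, Python scripts to look and compute and a tool call to move; the robot and the scene stay as the last step left them, time stands still between calls to the robot, and variables do not carry over. Pictures are saved under pics/ and viewed, at most 12 in all, crops included, and the job is handed in when it is done.

Besides the shell and the picture viewer there is one more tool, called after "Emit:" by a JSON object that holds its "api" and its "payload". drive_tool: Moves the arm, as the interface text tells. Shifts and turns lie within -1 to 1; 1 stands for 0.1 m of shift or pi/4 rad of turn. Its arguments: {"type":"object","properties":{"commands":{"type":"string"},"force":{"type":"number"}},"required":["commands"]}

```bash
mkdir -p pics; cat > h.py <<'E'
import numpy as np, cv2, json
from scipy.spatial.transform import Rotation as R
from rig import *
def K(p):
    f=p["pixels"].shape[0]/2/np.tan(np.radians(p["fov_y"])/2); return f,p["cx"],p["cy"]
def rot(p):
    q=p["attitude"]; return R.from_quat([q[1],q[2],q[3],q[0]]).as_matrix() if np.size(q)==4 else np.array(q)
def ray(p,uv):
    f,cx,cy=K(p); d=rot(p)@np.array([(uv[0]-cx)/f,(uv[1]-cy)/f,1]); return np.array(p["position"],float),d/np.linalg.norm(d)
def onz(p,uv,z):
    o,d=ray(p,uv); return o+d*(z-o[2])/d[2]
def tri(rs):
    A=0;b=0
    for o,d in rs:
        P=np.eye(3)-np.outer(d,d);A=A+P;b=b+P@o
    return np.linalg.solve(A,b)
def proj(p,X):
    f,cx,cy=K(p); c=rot(p).T@(np.array(X,float)-p["position"]); return c[0]/c[2]*f+cx,c[1]/c[2]*f+cy
E
python3 - <<'E'
from h import *
a=capture("side");b=capture("top")
print({k:v for k,v in a.items() if k!="pixels"});print({k:v for k,v in b.items() if k!="pixels"})
print(sense(), tips_ahead if not callable(tips_ahead) else tips_ahead())
cv2.imwrite("pics/s0.png",a["pixels"]);cv2.imwrite("pics/t0.png",b["pixels"])
for n in ["lemon_mid","knee_peg","lid_edge","box_lid","garlic","tea_tin","jam_jar","mug_a","stock_box","match_box"]:
    for p,m in((a,"s"),(b,"t")):
        print(n,m,[(np.round(d["position"]).tolist(),round(d["confidence"],2)) for d in boxes_of(p,n)[:4]])
E
```

```text
{'fov_y': 46.454998926495065, 'cx': 276.2098539888998, 'cy': 215.54349372906, 'position': array([   6.23016754, -344.10637082, 1095.69670307]), 'attitude': array([-0.21260988,  0.78289499, -0.56598144,  0.14675653]), 'shot': 1}
{'fov_y': 52.15963908164548, 'cx': 281.96255081219226, 'cy': 217.70939998987535, 'position': array([ 407.63888314, -145.03325818,  989.91210235]), 'attitude': array([ 0.06282369, -0.69744971,  0.71158717, -0.05710328]), 'shot': 2}
{'time_s': 0.1, 'joints': array([ 9.40632144e-01,  3.13390628e-01,  1.49838037e+00,  2.95778254e-05,
        1.33101279e+00, -2.23388645e-01]), 'dq': array([-2.33616471e-03, -1.11026391e-03, -1.37848782e-03,  4.02576068e-04,
        5.07395634e-05, -7.50209640e-04]), 'tau': array([ 1.60742104e-03, -4.12902868e+01, -2.60147023e+01, -2.82511064e-04,
        2.98600367e-03,  4.46526246e-05]), 'eef_pos': array([207.58309429, 481.97947065, 247.7867936 ]), 'ee_rot': array([-2.59604203e-04,  2.01991835e-01,  9.79387024e-01, -5.36203466e-04]), 'force': array([ 0.56338708,  0.18578261, -0.14636576]), 'wrist_torque': array([0.028026  , 0.02618
[... 347 characters left out ...]
0, 273.0], 0.88)]
lid_edge s [([184.0, 166.0], 0.86)]
lid_edge t [([165.0, 212.0], 0.92)]
box_lid s [([182.0, 164.0], 0.92)]
box_lid t [([165.0, 217.0], 0.79)]
garlic s [([370.0, 247.0], 0.95)]
garlic t [([385.0, 216.0], 0.63)]
tea_tin s [([310.0, 290.0], 0.73), ([221.0, 288.0], 0.39)]
tea_tin t [([346.0, 284.0], 0.67)]
jam_jar s [([162.0, 254.0], 0.89)]
jam_jar t [([180.0, 302.0], 0.82), ([233.0, 281.0], 0.67)]
mug_a s [([342.0, 181.0], 0.6)]
mug_a t [([342.0, 147.0], 0.95), ([348.0, 285.0], 0.34), ([216.0, 221.0], 0.28)]
stock_box s [([276.0, 301.0], 0.55)]
stock_box t [([318.0, 307.0], 0.67)]
match_box s [([220.0, 287.0], 0.62)]
match_box t [([254.0, 308.0], 0.98), ([347.0, 284.0], 0.33)]
```

View pics/s0.png

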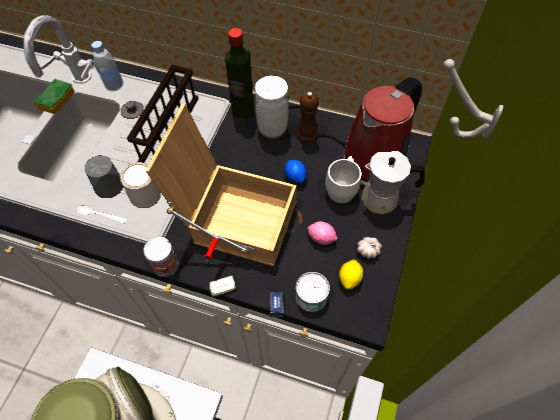

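View pics/t0.png

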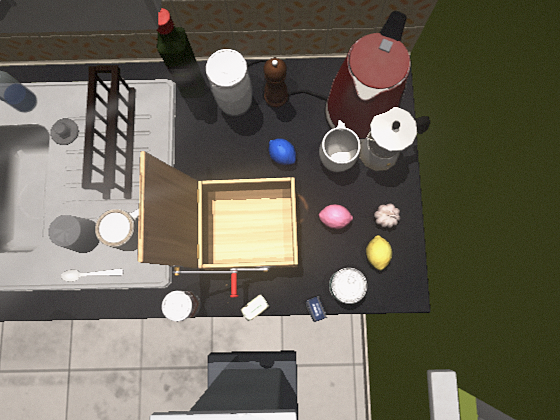

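Side view: the lemon-shaped things are blue (296,172), pink (322,231) and yellow (350,275). In the top view they are at (284,150), (332,217) and (378,254). I choose the yellow one; the red peg is at (234,283) in the top view.

```bash
python3 - <<'E'
from h import *
a=capture("side");b=capture("top")
def mask(p,lo,hi,win):
    h=cv2.cvtColor(p["pixels"],cv2.COLOR_BGR2HSV);m=cv2.inRange(h,np.array(lo),np.array(hi))
    z=np.zeros_like(m);x0,y0,x1,y1=win;z[y0:y1,x0:x1]=m[y0:y1,x0:x1];return z
def cen(m):
    ys,xs=np.nonzero(m);return np.array([xs.mean(),ys.mean()]),np.c_[xs,ys]
ma=mask(a,(20,150,80),(36,255,255),(330,250,375,300));mb=mask(b,(20,150,80),(36,255,255),(355,230,405,280))
ca,_=cen(ma);cb,pts=cen(mb)
print("lemon px",ca,cb,"tri",tri([ray(a,ca),ray(b,cb)]),"z28",onz(a,ca,28),onz(b,cb,28))
W=np.array([onz(b,u,28)[:2] for u in pts]);w,v=np.linalg.eigh(np.cov(W.T));print("axis",np.degrees(np.arctan2(v[1,1],v[0,1])),2*np.sqrt(w)*2)
for p,win in((a,(190,225,230,270)),(b,(222,262,245,302))):
    m=mask(p,(0,180,80),(8,255,255),win)|mask(p,(172,180,80),(180,255,255),win)
    c,q=cen(m);print("peg",c,q.min(0),q.max(0),q[q[:,1]==q[:,1].min()].mean(0),q[q[:,1]==q[:,1].max()].mean(0)); 
    if p is a: pa=c
    else: pb=c
print("peg tri",tri([ray(a,pa),ray(b,pb)]))
for n in["garlic","tea_tin","jam_jar","mug_a","stock_box","match_box"]:
    x=boxes_of(a,n);y=boxes_of(b,n)
    if x and y: print(n,np.round(tri([ray(a,x[0]["position"]),ray(b,y[0]["position"])])))
big=lambda p,x0,y0,x1,y1,s:cv2.resize(p["pixels"][y0:y1,x0:x1],None,fx=s,fy=s,interpolation=cv2.INTER_CUBIC)
cv2.imwrite("pics/c1.png",np.vstack([big(b,140,160,420,320,2.8)]))
cv2.imwrite("pics/c2.png",big(a,145,100,385,310,2.8))
E
```

```text
lemon px [350.63468635 273.63284133] [382.58333333 259.41666667] tri [ 471.29958736 -353.47928517   69.03271016] z28 [ 490.63538781 -354.96143137   28.        ] [ 473.49708069 -361.59202715   28.        ]
axis -155.45994014257803 [36.3362455  85.61058447]
peg [211.216 247.848] [205 238] [217 258] [214.5 238. ] [209.5 258. ]
peg [234.4375 287.8125] [231 274] [236 296] [233.5 274. ] [231. 296.]
peg tri [416.89280445 -41.03265914 108.96691573]
garlic [ 576. -380.   14.]
jam_jar [391.  89.  35.]
mug_a [ 718. -268.   69.]
stock_box [ 371. -212.   22.]
match_box [373. -71.   2.]
```

View pics/c1.png

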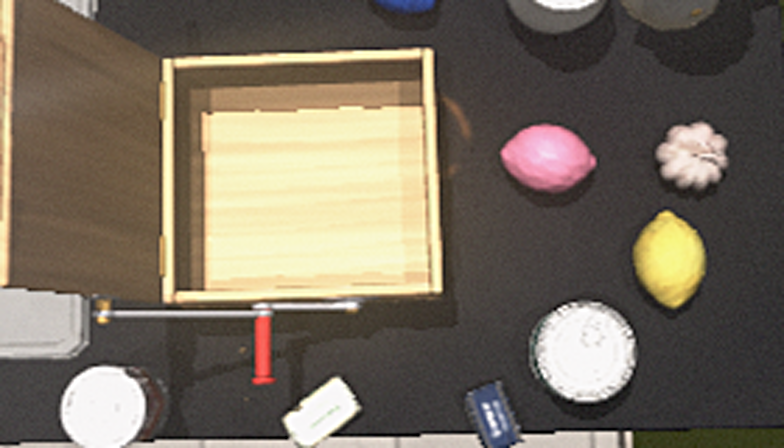

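View pics/c2.png

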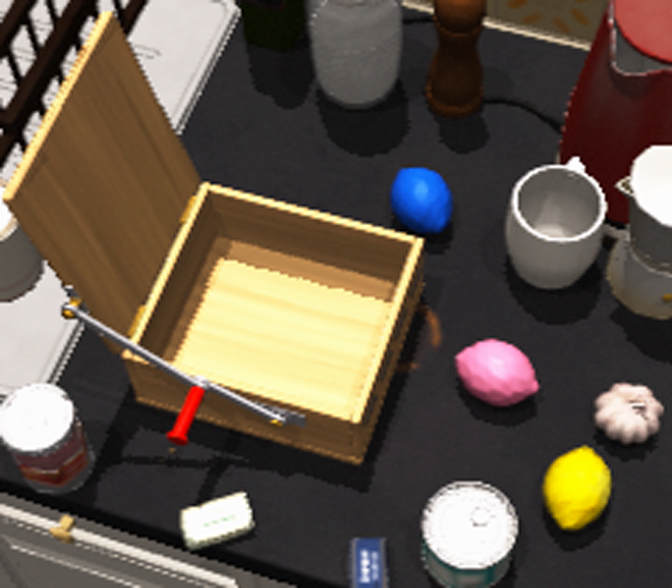

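The crops show the yellow lemon at top (379,252) and side (351,274), long axis along about world x, with the can to its lower left and the garlic behind it. The peg runs from its root at top (234,271) to its cap at (234,296).

```bash
python3 - <<'E'
from h import *
a=capture("side");b=capture("top")
T=lambda x,y:(140+x/2.8,160+y/2.8); S=lambda x,y:(145+x/2.8,100+y/2.8)
t3=lambda s,t:np.round(tri([ray(a,S(*s)),ray(b,T(*t))]),1)
for n,s,t in[("lemon",(577,488),(670,259)),("can top",(470,524),(583,350)),("garlic",(627,413),(692,157)),("rimBL",(207,185),(163,60)),("rimBR",(423,240),(432,48)),("rimFR",(360,420),(441,293)),("pegroot",(200,388),(263,312)),("pegcap",(177,440),(263,380)),("lidtopfront",(6,195),(8,285)),("stay foot",(280,417),(352,306))]:print(n,t3(s,t))
print("lemon z28",onz(a,S(577,488),28),onz(b,T(670,259),28), "tips",onz(b,T(665,212),28),onz(b,T(675,308),28))
for t in[(163,60),(163,302),(432,48),(441,293)]:print("rim85",onz(b,T(*t),85).round(1))
for t in[(202,110),(205,293),(422,106),(427,290)]:print("floor",onz(b,T(*t),8).round(1))
for t in[(263,312),(263,380)]:print("peg92",onz(b,T(*t),92).round(1))
for s in[(200,388),(177,440)]:print("peg92s",onz(a,S(*s),92).round(1))
for s in[(207,185),(423,240),(360,420)]:print("rim85s",onz(a,S(*s),85).round(1))
print("can58",onz(b,T(583,350),58),onz(a,S(470,524),58),"garlic50",onz(b,T(692,157),40),onz(a,S(627,413),40), "jar94",onz(b,T(103,405),94))
E
```

```text
lemon [ 489.4 -355.9   27. ]
can top [ 419.1 -280.2   54.4]
garlic [ 572.7 -379.6   23.4]
rimBL [649.6  39.5  79.3]
rimBR [ 653.1 -168.2   81. ]
rimFR [ 462.8 -171.7   91.1]
pegroot [450.8 -37.6  89.7]
pegcap [401.  -37.7  90. ]
lidtopfront [458.3  85.2 300.7]
stay foot [ 455.5 -103.9   68.1]
lemon z28 [ 489.34303624 -356.34036327   28.        ] [ 489.08116709 -355.13563113   28.        ] tips [ 526.97946755 -353.29590103   28.        ] [ 450.10557363 -356.85928081   28.        ]
rim85 [646.7  41.5  85. ]
rim85 [459.6  38.9  85. ]
rim85 [ 651.8 -167.7   85. ]
rim85 [ 462.2 -169.9   85. ]
floor [623.3  24.    8. ]
floor [470.7  20.3   8. ]
floor [ 622.8 -160.1    8. ]
floor [ 469.5 -160.7    8. ]
peg92 [450.3 -37.1  92. ]
peg92 [400.6 -37.1  92. ]
peg92s [450.2 -39.1  92. ]
peg92s [400.5 -39.1  92. ]
rim85s [647.2  34.2  85. ]
rim85s [ 650.8 -169.3   85. ]
rim85s [ 466.7 -172.6   85. ]
can58 [ 418.25050306 -278.15123462   58.        ] [ 418.50347689 -281.88642516   58.        ] garlic50 [ 569.37680534 -374.78882195   40.        ] [ 564.53175671 -379.87351883   40.        ] jar94 [384.84226446  80.06339128  94.        ]
```

Emit:
{"api": "drive_tool", "payload": {"commands": "0.12 -0.36 0 0 0 0.13 100;0.12 -0.36 0 0 0 0.13 100;0.12 -0.36 0 0 0 0.13 100;0.12 -0.36 0 0 0 0.13 100;0.12 -0.36 0 0 0 0 100;0.12 -0.36 0 0 0 0 100;0.12 -0.36 0 0 0 0 100;0.12 -0.36 0 0 0 0 100;0.12 -0.36 0 0 0 0 100;0.12 -0.36 0 0 0 0 100;0.12 -0.36 0 0 0 0 100;0.12 -0.36 0 0 0 0 100;0.12 -0.36 0 0 0 0 100;0.12 -0.36 0 0 0 0 100;0.12 -0.36 0 0 0 0 100;0.12 -0.36 0 0 0 0 100;0.12 -0.36 0 0 0 0 100;0.12 -0.36 0 0 0 0 100;0.12 -0.36 0 0 0 0 100;0.12 -0.36 0 0 0 0 100", "force": 30}}

```text
time_s: 3.57
eef_pos: [447.8, -239.2, 248.3]
ee_rot: [0.0, 0.0, 1.0, -0.0]
force: [0.6, -0.3, 0.7]
grip_width: 0.997
grip_force: 0.0
```

Emit:
{"api": "drive_tool", "payload": {"commands": "0.11 -0.29 0 0 0 0 100;0.1 -0.29 0 0 0 0 100;0.1 -0.29 0 0 0 0 100;0.1 -0.29 0 0 0 0 100;0 0 -0.3 0 0 0 100;0 0 -0.3 0 0 0 100;0 0 -0.3 0 0 0 100;0 0 -0.3 0 0 0 100;0 0 0 0 0 0 100"}}

```text
time_s: 4.32
eef_pos: [486.6, -351.3, 122.6]
ee_rot: [-0.003, 0.0, 1.0, 0.004]
force: [-0.9, -0.4, -0.9]
grip_width: 1.002
grip_force: 0.0
```

```bash
python3 - <<'E'
from h import *
print(sense()["eef_pos"])
a=capture("side");b=capture("top")
P=[]
for p,(x0,y0,x1,y1) in((a,(325,235,405,315)),(b,(350,210,430,290))):
    P.append(cv2.resize(p["pixels"][y0:y1,x0:x1],(395,395),interpolation=cv2.INTER_CUBIC))
cv2.imwrite("pics/c3.png",np.hstack(P))
E
```

```text
[ 486.63931423 -351.32725037  122.5655147 ]
```

View pics/c3.png

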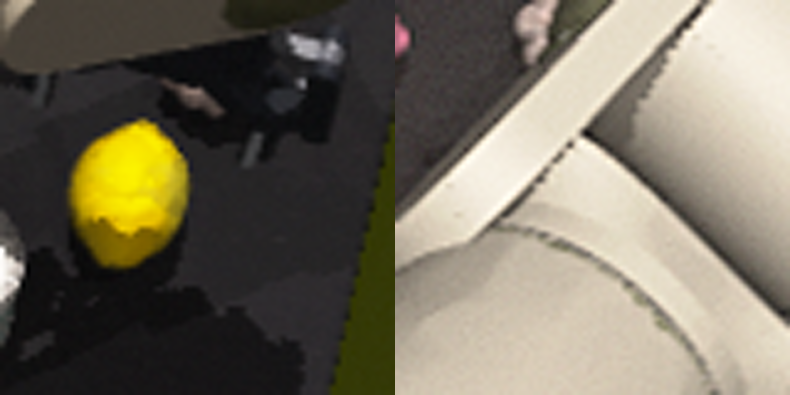

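The lemon is undisturbed at side (351,274), midway below the fingers, and the arm hides it in the top view. Descending.

Emit:
{"api": "drive_tool", "payload": {"commands": "0 0 0 0 0 0 100;0 0 0 0 0 0 100;0 0 -0.2 0 0 0 100;0 0 -0.2 0 0 0 100;0 0 -0.2 0 0 0 100;0 0 -0.2 0 0 0 100;0 0 -0.1 0 0 0 100;0 0 0 0 0 0 100;0 0 0 0 0 0 100;0 0 0 0 0 0 100"}}

```text
time_s: 5.25
eef_pos: [489.2, -353.9, 40.0]
ee_rot: [0.001, 0.0, 1.0, -0.001]
force: [-0.0, -0.0, 0.1]
grip_width: 0.999
grip_force: 0.0
```

Emit:
{"api": "drive_tool", "payload": {"commands": "0 -0.01 -0.12 0 0 0 100;0 0 0 0 0 0 100;0 0 0 0 0 0 30;0 0 0 0 0 0 30;0 0 0 0 0 0 30;0 0 0 0 0 0 30;0 0 0 0 0 0 30;0 0 0 0 0 0 30;0 0 0 0 0 0 30;0 0 0 0 0 0 30", "force": 30}}

```text
time_s: 6.08
eef_pos: [488.7, -354.4, 27.0]
ee_rot: [0.0, 0.0, 1.0, -0.0]
force: [-1.7, 1.8, 5.5]
grip_width: 0.618
grip_force: 31.5
```

Emit:
{"api": "drive_tool", "payload": {"commands": "0 0 0.2 0 0 0 30;0 0 0.3 0 0 0 30;0 0 0.35 0 0 0 30;0 0 0.35 0 0 0 30;0 0 0.3 0 0 0 30;0.1 0.2 0 0 0 0 30;0.1 0.3 0 0 0 0 30;0.1 0.35 0 0 0 0 30;0.1 0.35 0 0 0 0 30;0.1 0.35 0 0 0 0 30;0.08 0.35 0 0 0 0 30;0.08 0.35 0 0 0 0 30;0 0.3 0 0 0 0 30;0 0.2 0 0 0 0 30;0 0.05 0 0 0 0 30;0 0 0 0 0 0 30;0 0 0 0 0 0 30;0 0 0 0 0 0 30"}}

```text
time_s: 7.58
eef_pos: [554.6, -75.5, 176.2]
ee_rot: [0.0, 0.001, 1.0, -0.0]
force: [0.6, 0.2, -1.3]
grip_width: 0.616
grip_force: 32.2
```

Emit:
{"api": "drive_tool", "payload": {"commands": "0 0 -0.3 0 0 0 30;0 0 -0.3 0 0 0 30;0 0 -0.3 0 0 0 30;0 0 -0.25 0 0 0 30;0 0 -0.12 0 0 0 30;0 0 -0.1 0 0 0 30;0 0 0 0 0 0 30;0 0 0 0 0 0 30;0 0 0 0 0 0 30"}}

```text
time_s: 8.33
eef_pos: [555.4, -74.6, 40.7]
ee_rot: [0.001, 0.0, 1.0, -0.0]
force: [-0.2, -0.1, -0.3]
grip_width: 0.617
grip_force: 32.2
```

Emit:
{"api": "drive_tool", "payload": {"commands": "0 0 -0.04 0 0 0 30;0 0 0 0 0 0 30;0 0 0 0 0 0 100;0 0 0 0 0 0 100;0 0 0 0 0 0 100;0 0 0 0 0 0 100;0 0 0 0 0 0 100;0 0 0 0 0 0 100;0 0 0 0 0 0 100;0 0 0.2 0 0 0 100;0 0 0.3 0 0 0 100;0 0 0.3 0 0 0 100;0 0 0.3 0 0 0 100;0 0 0.3 0 0 0 100;0 0 0 0 0 0 100;0 0 0 0 0 0 100"}}

```text
time_s: 9.67
eef_pos: [555.1, -74.3, 176.6]
ee_rot: [0.001, 0.0, 1.0, -0.001]
force: [0.3, -0.0, -0.3]
grip_width: 1.004
grip_force: 0.0
```

Emit:
{"api": "drive_tool", "payload": {"commands": "-0.2 0.05 0 0 0 0 60;-0.3 0.1 0 0 0 0 60;-0.35 0.1 0 0 0 0 60;-0.3 0.1 0 0 0 0 60;-0.2 0 0 0 0 0 60;0 0 0 0 0 0 60;0 0 0 0 0 0 60;0 0 -0.2 0 0 0 60;0 0 -0.2 0 0 0 60;0 0 0 0 0 0 60;0 0 0 0 0 0 60"}}

```text
time_s: 10.58
eef_pos: [419.8, -39.2, 134.7]
ee_rot: [-0.001, 0.0, 1.0, 0.0]
force: [0.2, 0.3, -0.1]
grip_width: 0.602
grip_force: 0.0
```

```bash
python3 - <<'E'
from h import *
print(sense()["eef_pos"])
a=capture("side");b=capture("top")
P=[]
for p,(x0,y0,x1,y1) in((a,(150,170,300,290)),(b,(160,170,310,290))):
    P.append(cv2.resize(p["pixels"][y0:y1,x0:x1],(400,320),interpolation=cv2.INTER_CUBIC))
cv2.imwrite("pics/c4.png",np.hstack(P))
E
```

```text
[419.75092312 -39.23084837 134.67627714]
```

View pics/c4.png

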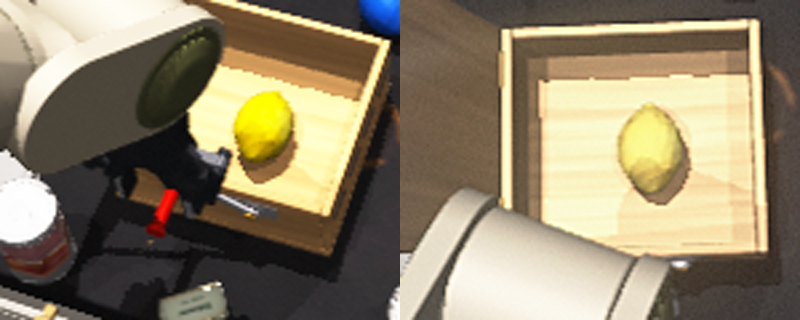

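The lemon lies in the middle of the box (right half, 650,150), and the peg (side 163,212) is still locked between the open fingers. Next I go down and pinch it.

Emit:
{"api": "drive_tool", "payload": {"commands": "0 0 -0.2 0 0 0 60;0 0 -0.2 0 0 0 60;0 0 0 0 0 0 60;0 0 0 0 0 0 60;0 0 0 0 0 0 30;0 0 0 0 0 0 20;0 0 0 0 0 0 10;0 0 0 0 0 0 10;0 0 0 0 0 0 10;0 0 0 0 0 0 10;0 0 0 0 0 0 10;0 0 0 0 0 0 10", "force": 20}}

```text
time_s: 11.68
eef_pos: [420.0, -37.1, 96.3]
ee_rot: [0.001, 0.001, 1.0, 0.002]
force: [2.9, 19.6, 9.9]
grip_width: 0.13
grip_force: 19.8
```

Emit:
{"api": "drive_tool", "payload": {"commands": "0 0.01 0 0 0 0 10;0 -0.01 0.035 0 0 0 10;0 -0.02 0.035 0 0 0 10;0 -0.02 0.03 0 0 0 10;0 -0.025 0.03 0 0 0 10;0 -0.025 0.03 0 0 0 10;0 -0.025 0.03 0 0 0 10;0 0 0 0 0 0 10;0 0 0 0 0 0 10"}}

```text
time_s: 12.43
eef_pos: [420.2, -49.5, 115.6]
ee_rot: [0.001, 0.0, 1.0, 0.001]
force: [0.8, 12.0, 10.1]
grip_width: 0.129
grip_force: 20.3
```

Emit:
{"api": "drive_tool", "payload": {"commands": "0 -0.02 0.025 0 0 0 10;0 -0.025 0.025 0 0 0 10;0 -0.025 0.02 0 0 0 10;0 -0.03 0.02 0 0 0 10;0 0 0 0 0 0 10;0 0 0 0 0 0 10;0 0 0 0 0 0 10;0 0 0 0 0 0 10"}}

```text
time_s: 13.1
eef_pos: [420.4, -59.3, 124.9]
ee_rot: [0.001, 0.0, 1.0, 0.001]
force: [1.0, 14.5, 14.5]
grip_width: 0.129
grip_force: 20.3
```

```bash
python3 - <<'E'
from h import *
print(sense()["eef_pos"],sense()["force"])
a=capture("side")
cv2.imwrite("pics/c5.png",cv2.resize(a["pixels"][90:300,130:330],(700,600)[:2],interpolation=cv2.INTER_CUBIC))
print(boxes_of(a,"lid_edge"),boxes_of(a,"knee_peg"))
E
```

```text
[420.35349314 -59.31446171 124.94277817] [ 1.01871513 14.52476965 14.46633414]
[{'position': [193.2, 137.5], 'confidence': 0.82}, {'position': [255.9, 195.4], 'confidence': 0.54}] [{'position': [218.2, 251.9], 'confidence': 0.51}]
```

View pics/c5.png

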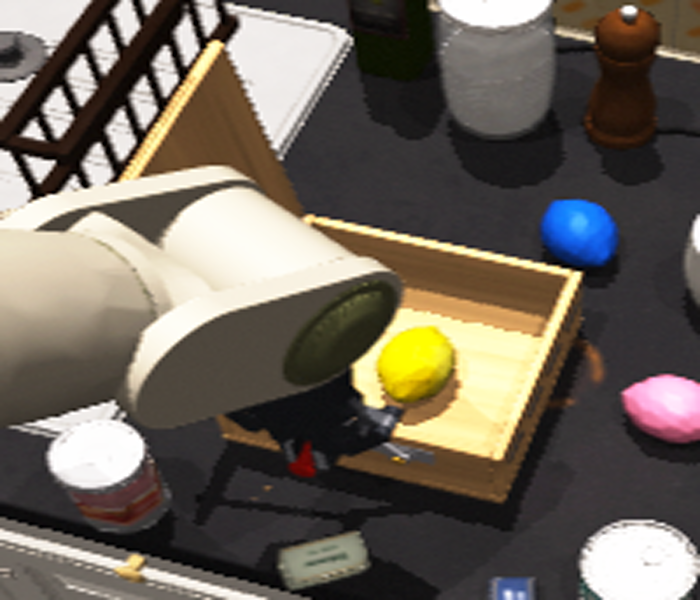

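The lid is still up (free edge near crop 215,45), the lemon is in the box, and the peg has been lifted at the gripper. I release it, back off and go round to the outer face.

Emit:
{"api": "drive_tool", "payload": {"commands": "0 0 0 0 0 0 50;0 0 0 0 0 0 50;0 0 0 0 0 0 50;0 0 0 0 0 0 50;0 0 0 0 0 0 50;0 0 0.1 0 0 0 50;0 0 0.2 0 0 0 50;0 0 0.3 0 0 0 50;-0.1 0 0.3 0 0 0 50;-0.1 0 0.3 0 0 0 0;0 0 0.3 0 0 0 0;0 0 0.25 0 0 0 0;0 0 0 0 0 0 0;0 0 0 0 0 0 0"}}

```text
time_s: 14.42
eef_pos: [399.8, -60.9, 298.9]
ee_rot: [0.001, 0.0, 1.0, -0.0]
force: [-0.8, -0.1, -0.3]
grip_width: -0.004
grip_force: 0.0
```

```bash
python3 - <<'E'
from h import *
print(sense()["eef_pos"],sense()["grip_width"])
a=capture("side");b=capture("top")
P=[]
for p,(x0,y0,x1,y1) in((a,(130,90,290,290)),(b,(125,140,285,340))):
    P.append(cv2.resize(p["pixels"][y0:y1,x0:x1],(400,500),interpolation=cv2.INTER_CUBIC))
cv2.imwrite("pics/c6.png",np.hstack(P))
for p in(a,b):print(boxes_of(p,"lid_edge"),boxes_of(p,"knee_peg"))
E
```

```text
[399.76855492 -60.88040466 298.90863983] -0.0036529269039784137
[{'position': [185.8, 215.2], 'confidence': 0.82}, {'position': [250.7, 226.0], 'confidence': 0.47}, {'position': [276.1, 303.9], 'confidence': 0.31}] [{'position': [215.8, 234.0], 'confidence': 0.61}]
[{'position': [173.6, 202.3], 'confidence': 0.8}, {'position': [338.9, 148.8], 'confidence': 0.62}, {'position': [251.4, 227.3], 'confidence': 0.56}, {'position': [316.1, 306.4], 'confidence': 0.47}] [{'position': [244.7, 266.9], 'confidence': 0.41}]
```

View pics/c6.png

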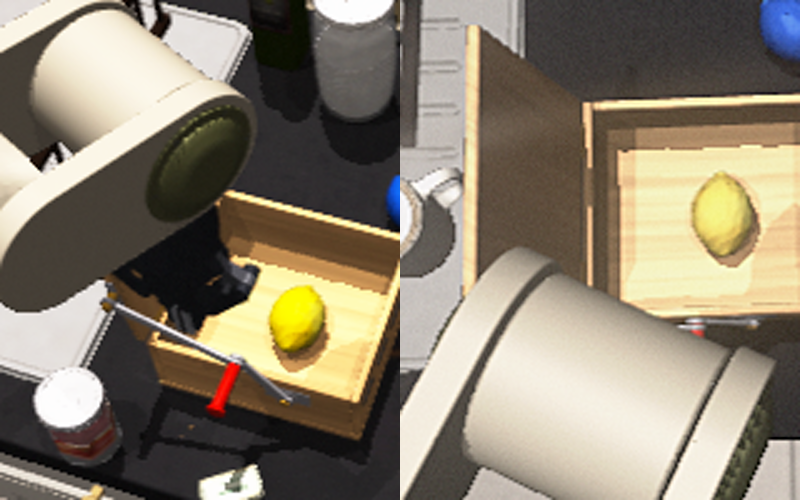

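The knee is now bent upwards (peg side crop 225,385), the lid is still up at about 1.7 rad, and the lemon lies in the box. I go round on the robot's side.

Emit:
{"api": "drive_tool", "payload": {"commands": "0 0 0.3 0 0 0 0;0 0.2 0.1 0 0 0 0;0 0.3 0 0 0 0 0;0 0.35 0 0 0 0 0;0 0.35 0 0 0 0 0;0 0.35 0 0 0 0 0;0 0.35 0 0 0 0 0;0 0.15 0 0 0 0 0;0.2 0.05 0 0 0 0 0;0.3 0 0 0 0 0 0;0.3 0 0 0 0 0 0;0.2 0 0 0 0 0 0;0 0 -0.2 0 0 0 0;0 0 -0.25 0 0 0 0;0 0 -0.2 0 0 0 0;0 0 0 0 0 0 0;0 0 0 0 0 0 0"}}

```text
time_s: 16.13
eef_pos: [499.4, 149.3, 272.9]
ee_rot: [-0.001, 0.0, 1.0, -0.0]
force: [0.2, -0.9, 0.7]
grip_width: 0.0
grip_force: 0.0
```

Emit:
{"api": "drive_tool", "payload": {"commands": "0 -0.2 0 0 0 0 0;0 -0.15 0 0 0 0 0;0 -0.1 0 0 0 0 0;0 -0.1 0 0 0 0 0;0 -0.1 0 0 0 0 0;0 -0.1 0 0 0 0 0;0 -0.1 0 0 0 0 0;0 0 0 0 0 0 0"}}

```text
time_s: 16.8
eef_pos: [500.6, 62.9, 276.9]
ee_rot: [0.003, 0.001, 1.0, -0.001]
force: [-4.0, -0.5, 17.5]
grip_width: 0.004
grip_force: 7.4
```

```bash
python3 - <<'E'
from h import *
s=sense();print(s["eef_pos"],s["force"],s["wrist_torque"])
a=capture("side");b=capture("top")
P=[]
for p,(x0,y0,x1,y1) in((a,(110,60,270,260)),(b,(125,140,285,340))):
    P.append(cv2.resize(p["pixels"][y0:y1,x0:x1],(400,500),interpolation=cv2.INTER_CUBIC))
cv2.imwrite("pics/c7.png",np.hstack(P))
print(sense()["force"])
E
```

```text
[500.59808563  62.91700286 276.88566421] [-4.00952666 -0.53154111 17.47142292] [-0.4804238   0.45898207 -0.10392405]
[-3.55514537 -1.09083409 17.67170725]
```

View pics/c7.png

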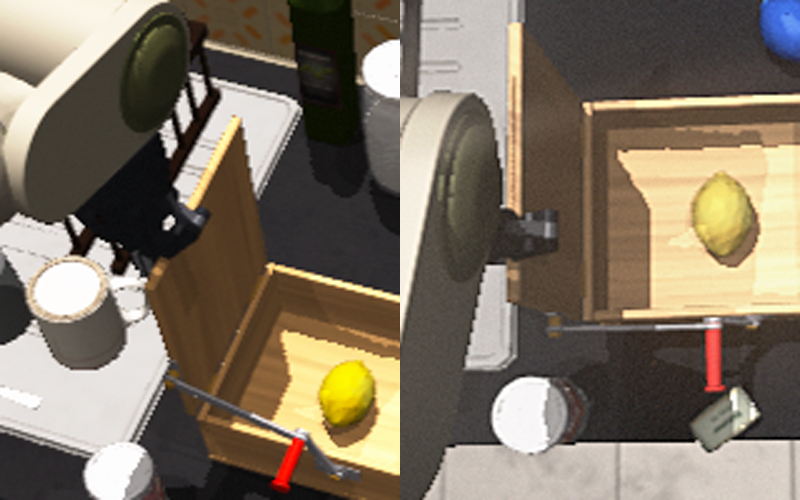

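The side crop shows the gripper's knuckles (185,220) resting on the lid's top edge, hence the 17 N upwards. I back off, turn the gripper by 90° so that its thin side faces the lid, and push with the tips only.

Emit:
{"api": "drive_tool", "payload": {"commands": "0 0 0.2 0 0 0 0;0 0 0.3 0 0 0 0;0 0.2 0 0 0 -0.15 0;0.1 0.3 0 0 0 -0.15 0;0.1 0.2 0 0 0 -0.15 0;0.1 0 0 0 0 -0.15 0;0 0 0 0 0 -0.15 0;0 0 0 0 0 -0.15 0;0 0 0 0 0 -0.15 0;0 0 0 0 0 -0.15 0;0 0 0 0 0 -0.15 0;0 0 0 0 0 -0.15 0;0 0 0 0 0 -0.15 0;0 0 0 0 0 -0.15 0;0 0 0 0 0 -0.15 0;0 0 0 0 0 -0.05 0;0 0 -0.2 0 0 0 0;0 0 -0.2 0 0 0 0;0 0 0 0 0 0 0;0 0 0 0 0 0 0"}}

```text
time_s: 18.57
eef_pos: [529.5, 134.2, 283.6]
ee_rot: [-0.0, 0.707, 0.707, -0.0]
force: [0.4, 0.6, 0.9]
grip_width: 0.004
grip_force: 0.0
```

```bash
python3 - <<'E'
from h import *
s=sense();print(s["eef_pos"],s["ee_rot"],s["joints"],s["force"])
a=capture("side");b=capture("top")
# lid front-top and back-top corners on side view if visible
P=[]
for p,(x0,y0,x1,y1) in((a,(110,60,270,260)),(b,(125,140,285,340))):
    P.append(cv2.resize(p["pixels"][y0:y1,x0:x1],(400,500),interpolation=cv2.INTER_CUBIC))
cv2.imwrite("pics/c8.png",np.hstack(P))
E
```

```text
[529.50169431 134.19804647 283.59670461] [-3.05973074e-04  7.07173292e-01  7.07040135e-01 -2.99422246e-04] [3.36474090e-02 3.38140616e-01 1.37101508e+00 3.85050746e-05
 1.43329232e+00 3.38304270e-02] [0.37957319 0.61968528 0.93540311]
```

View pics/c8.png

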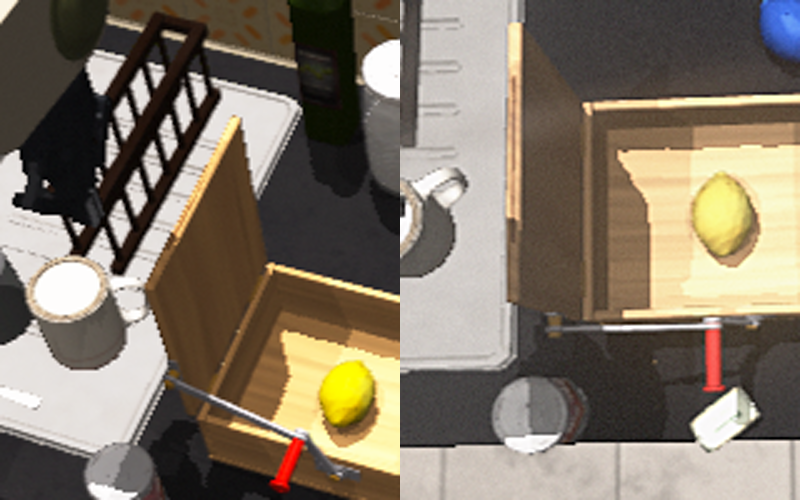

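Emit:
{"api": "drive_tool", "payload": {"commands": "0 -0.2 0 0 0 0 0;0 -0.2 0 0 0 0 0;0 -0.16 0 0 0 0 0;0 -0.1 0 0 0 0 0;0 -0.1 0 0 0 0 0;0 -0.1 0 0 0 0 0;0 -0.1 -0.02 0 0 0 0;0 -0.11 -0.02 0 0 0 0;0 -0.11 -0.02 0 0 0 0;0 -0.11 -0.02 0 0 0 0;0 -0.1 -0.02 0 0 0 0;0 0 0 0 0 0 0;0 0 0 0 0 0 0"}}

```text
time_s: 19.75
eef_pos: [529.4, -5.4, 272.9]
ee_rot: [-0.0, 0.708, 0.707, -0.001]
force: [0.6, -0.3, -0.1]
grip_width: 0.003
grip_force: 0.0
```

Emit:
{"api": "drive_tool", "payload": {"commands": "0 -0.1 -0.05 0 0 0 0;0 -0.1 -0.05 0 0 0 0;0 -0.1 -0.05 0 0 0 0;0 -0.1 -0.05 0 0 0 0;0 -0.08 -0.04 0 0 0 0"}}

```text
time_s: 20.17
eef_pos: [529.3, -53.8, 248.2]
ee_rot: [-0.001, 0.707, 0.707, -0.0]
force: [-0.1, 2.0, -1.0]
grip_width: 0.002
grip_force: 0.9
```

```bash
python3 - <<'E'
from h import *
s=sense();print(s["eef_pos"],s["force"])
a=capture("side");b=capture("top")
P=[]
for p,(x0,y0,x1,y1) in((a,(130,60,290,260)),(b,(145,140,305,340))):
    P.append(cv2.resize(p["pixels"][y0:y1,x0:x1],(400,500),interpolation=cv2.INTER_CUBIC))
cv2.imwrite("pics/c9.png",np.hstack(P))
E
```

```text
[529.27063078 -53.79663305 248.22473444] [-0.10211413  1.99382447 -1.01487893]
```

View pics/c9.png

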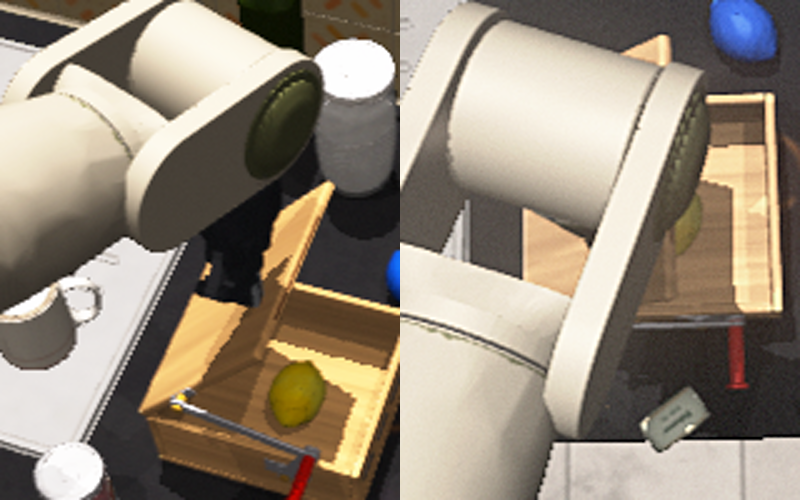

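The lid is coming down ahead of the tips (side crop 265,350 is its free edge), with the stay folding and the lemon in place. Continuing.

Emit:
{"api": "drive_tool", "payload": {"commands": "0 -0.08 -0.07 0 0 0 0;0 -0.08 -0.075 0 0 0 0;0 -0.08 -0.075 0 0 0 0;0 -0.08 -0.075 0 0 0 0;0 -0.07 -0.075 0 0 0 0;0 -0.05 -0.09 0 0 0 0;0 -0.05 -0.09 0 0 0 0;0 -0.05 -0.09 0 0 0 0;0 -0.05 -0.1 0 0 0 0;0 -0.05 -0.1 0 0 0 0;0 -0.02 -0.07 0 0 0 0;0 -0.02 -0.07 0 0 0 0;0 -0.02 -0.07 0 0 0 0;0 -0.02 -0.07 0 0 0 0;0 -0.01 -0.06 0 0 0 0;0 0 -0.05 0 0 0 0;0 0 0 0 0 0 0"}}

```text
time_s: 21.68
eef_pos: [529.3, -125.5, 125.3]
ee_rot: [-0.001, 0.707, 0.707, -0.0]
force: [-0.1, 1.1, -0.0]
grip_width: 0.002
grip_force: 0.0
```

Emit:
{"api": "drive_tool", "payload": {"commands": "0 0 -0.04 0 0 0 0;0 0 -0.04 0 0 0 0;0 0 -0.03 0 0 0 0;0 0 -0.02 0 0 0 0;0 0 0 0 0 0 0;0 0 0 0 0 0 0"}}

```text
time_s: 22.18
eef_pos: [529.5, -125.6, 113.2]
ee_rot: [-0.0, 0.707, 0.707, -0.0]
force: [0.3, -1.0, -0.3]
grip_width: -0.001
grip_force: 0.0
```

Emit:
{"api": "drive_tool", "payload": {"commands": "0 0 -0.01 0 0 0 0;0 0 -0.01 0 0 0 0;0 0 -0.01 0 0 0 0;0 0 0 0 0 0 0;0 0 0 0 0 0 0"}}

```text
time_s: 22.6
eef_pos: [529.7, -125.7, 111.9]
ee_rot: [0.0, 0.707, 0.707, 0.0]
force: [-5.8, 2.5, 14.2]
grip_width: 0.004
grip_force: 7.3
```

Emit:
{"api": "drive_tool", "payload": {"commands": "0 0 -0.01 0 0 0 0;0 0 0 0 0 0 0;0 0 0 0 0 0 0;0 0 0.1 0 0 0 0;0 0 0.3 0 0 0 0;0 0 0.35 0 0 0 0;0 0 0.35 0 0 0 0;-0.2 0.2 0.3 0 0 0 0;-0.2 0.3 0.1 0 0 0 0;-0.2 0.35 0 0 0 0 0;-0.2 0.35 0 0 0 0 0;-0.2 0.35 0 0 0 0 0;0 0.35 0 0 0 0 0;0 0.35 0 0 0 0 0;0 0.2 0 0 0 0 0;0 0 0 0 0 0 0;0 0 0 0 0 0 0"}}

```text
time_s: 24.02
eef_pos: [429.4, 119.9, 259.4]
ee_rot: [0.0, 0.706, 0.708, -0.0]
force: [0.3, -0.4, -0.3]
grip_width: -0.0
grip_force: 0.0
```

```bash
python3 - <<'E'
from h import *
s=sense();print(s["eef_pos"],s["force"])
a=capture("side");b=capture("top")
P=[]
for p,(x0,y0,x1,y1) in((a,(160,130,320,290)),(b,(165,150,325,310))):
    P.append(cv2.resize(p["pixels"][y0:y1,x0:x1],(400,400),interpolation=cv2.INTER_CUBIC))
cv2.imwrite("pics/c10.png",np.hstack(P))
E
```

```text
[429.37980003 119.9047003  259.35205423] [ 0.32789198 -0.40123156 -0.29569853]
```

View pics/c10.png

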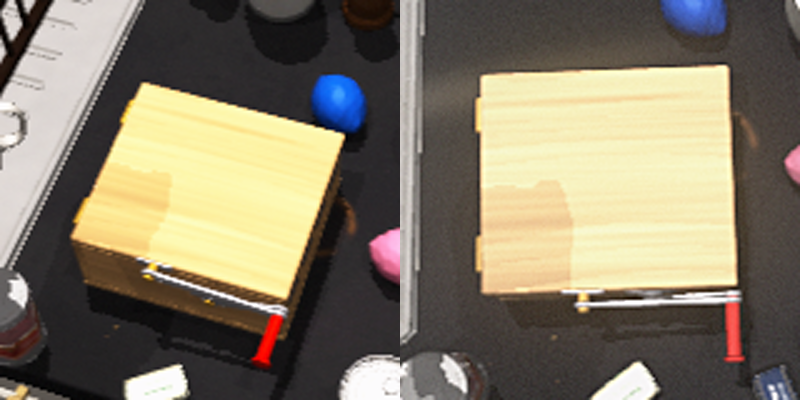

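The lid is flat on the box (top corners 480,75 and 735,290) with the stay folded, and the robot is clear. Handing in.

```bash
python3 -c "
from rig import *
print(finish_job())"
```

```text
the job is handed in; nothing more can be done
None
```

The job is handed in: the lemon is in the box, the stay was unlocked over centre, and the lid was lowered shut at about 24 s of the 72 s. The last pictures showed the lid flat and the arm clear, but no verdict came back.

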